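# Clear the inspection slide and index the phone board under the microscope

### The arm

A 6-joint arm with a two-finger parallel gripper is mounted at the origin on the work surface. World frame = base frame: x ahead of the robot, y to its left, z up, the work surface at z = 0. Lengths are in m, angles in rad, forces in N, time in s.
With the tool pointing down it reaches from about 0.325 to 0.775 m from the base axis. Payload 5.5 kg.
Tool frame: the origin (TCP) lies at the very end of the fingers, on their centre line; the grasp point (between the pads) lies 19 mm behind it; z points along the fingers, y is the line along which they close (so a half turn about z gives the same grasp; the last joint's range is limited). The gripper opens to 85 mm and grips with 20 to 120 N. Pads are 22 mm wide; open, the fingers measure 114 mm over their backs; the gripper's body (76 mm by 85 mm) begins 54 mm behind the grasp point. The pads swing forward as they close: fully open they stand 13 mm farther back than shut.
Start: joints at [1.199, 0.091, 1.231, -0, 1.82, -0.057], TCP at [0.186, 0.571, 0.231] pointing down, gripper open.
Joint ranges: [-2.87, 2.87], [-0.86, 2.18], [0.17, 2.46], [-1.51, 4.65], [0.06, 2.69], [-2.65, 2.65]. Speed limits (rad/s): [2.57, 2.57, 3.01, 3.14, 3.14, 3.14].

### API

Orientations are given as a unit quaternion [x, y, z, w].
In Python, from station import ctrl gives the robot as it stands. The module is installed in compiled form; this text tells all that it offers.
- The arm moves only by the tool jog_arm, never from a script. Its argument "plan" is a list of rows, each an object of numbers: "gripper": the finger opening in mm, from 0 to 85.4; "x", "y", "z": the shift along the tool's x, y, z in mm; "ax", "ay", "az": the turn, a rotation vector about the tool's x, y, z in rad. In form: [{"gripper": .., "x": .., "y": .., "z": .., "ax": .., "ay": .., "az": ..}, ...]. A call has 1 to 12 rows; each row is the pose to reach, as a shift and turn from the pose commanded when the call began, along the tool's axes at that moment; what a row does not reach only later rows make up. A row lasts 1/8 s, in which the tool goes at most 62.5 mm and 10.7 degrees, less where a joint would pass 70% of its speed; a pose out of reach is approached as far as the arm can. A call with a gripper value outside its range is refused whole. The fingers move at their own pace and stop on an object; "force" is the grip in N (left out, the last holds). Time passes only in rows, so rows that repeat a pose let the fingers close. It gives the time, the measured TCP pose, the force, the opening and the grip force at its end, in the units of the state.
- ctrl.get_state(): the state, without advancing time (a new reading comes with each control period).
- ctrl.snapshot(name): name is "scene" or "top" or "wrist"; returns a dict with "img" (420x560x3 uint8, red, green, blue), "z_map" (420x560 float32, m along the optical axis (not along the pixel's ray), 0 where there is no reading), "fx", "fy", "cx", "cy" (pixels), "k1" (the pictures are not rectified: a ray, as slopes to the right and down, at radius r is drawn at 1 + k1 r^2 times it, then the intrinsics apply), "eye" and "orientation" of the camera in the world; the wrist camera has in their place "hand_eye" (4x4, takes a point from camera to tool coordinates, whose origin is the TCP and whose axes are the flange's). Camera axes: x right, y up, looking along -z (the intrinsics and any distortion apply to the point x, -y, -z); pixel columns grow to the right and rows downward; lengths in m; the calibration is good to about 2 mm. A picture is of the moment at which its call begins: read the wrist's pose just before it.
- ctrl.close_job(): hands the job in; it is judged then, once.
The state is a dict: "t": time; "qpos": joint angles; "dq": joint speeds; "joint_torque": joint torques, N m; "ee_pos": TCP position; "eef_rot": TCP orientation; "wrist_force": force on the tool from outside, world axes, zero at the start; "torque": the same for the moment, N m; "finger_gap": finger opening in m; "finger_force": force on a finger pad.
Only numpy, scipy, OpenCV 4.12 (cv2) and the standard library are available. Lean on these libraries where they do the work, as an engineer would, in place of code of your own. Each camera call takes 0.05 s, during which the arm holds its last target. There are 200 camera calls.

### The job

Two balls of crumpled backing paper lie between the rails of the microscope's inspection slide, in the way of its carriage. Drop both in the tall scrap bin, then take the carriage by its knob and slide it under the microscope until its spring ball clicks into the notch in the rail, without running on past the notch, and finish still firmly gripping the knob there, holding it steady for the picture. Leave the phone, the screwdriver and the jar alone.

Things in the scene. Friction and masses are not known exactly. Their poses are not given: they have to be found in the camera images.
- slide_bed: Fixed microscope slide: grey bed plate 180 (its x) x 440 mm (its y), 12 mm thick; two steel rails along y at x = -70 and +70 mm, 12 mm wide, tops 26 mm above the work surface. Origin: centre of the underside, on the work surface. +y is the way the carriage travels to the microscope; -x faces the robot. Low end stops (34 mm high) at y = -212 and +212 mm.
- scope_lens (a point): Foot of the digital microscope's upright white camera tube (19 mm radius, collar 25 mm), 165 mm above the work surface at bed x = 25, y = 135 mm; the tube rises to 330 mm. Its post (9 mm radius, 340 mm high) stands at bed x = 135, y = 190 mm, with focus block and arm between them, 225 to 285 mm up. An obstacle to the gripper. Axes as the bed's.
- notch (a point): The V-notch (10 mm wide, 5 mm deep) cut across the top of the far rail, at bed x = 70, y = 135, z = 26 mm. Its y axis runs along the rail, the same as the bed's.
- carriage (a joint): Carriage position along the rails in m: 0 at the loading end (carriage centre at bed y = -165 mm), growing along the bed's +y. The ball sits in the notch at 0.300; end stop at 0.330. Slides with 2 to 3 N of drag. Within 5 mm of the notch the sprung ball drops in and draws the carriage to the centre with 5 to 8 N; pushing it out again takes as much, plus the drag.
- board (a point): Centre of the phone board clamped in two jaws on the carriage, 54 mm above the work surface, 7.5 mm to the bed's +x of the carriage centre. The carriage: aluminium plate 160 (x) x 80 mm (y), underside 32 mm and top 42 mm above the work surface, 0.6 kg. Jaws 56 mm high, from bed x = -37 to +52 mm.
- plunger_ball (a point): Foot of the 8 mm spring ball under the carriage, which rides on the far rail: at carriage centre, bed x = 70 mm, 26 mm above the work surface (fixed to the carriage; it does not sink with the ball). Above it a brass plunger body rises to 61 mm, its pin to 66 mm.
- knob: The carriage's finger knob: upright dark knurled steel cylinder, 20 mm diameter, 30 mm tall, on a tab 36 mm wide at the robot's side of the carriage. Origin: centre of its foot, 42 mm above the work surface, at bed x = -115 mm and bed y = carriage value - 0.165 m. Axes parallel to the bed's. 60 mm or more free on all sides above the carriage top.
- paper_a: Crumpled ball of backing paper, stiff, about 34 mm across and 32 mm tall, 12 g, lying on the bed plate between the rails. Origin at the centre of its underside.
- paper_b: Smaller crumpled ball of backing paper, stiff, about 30 mm across and 28 mm tall, 12 g, lying on the bed plate between the rails, nearer the microscope. Origin at the centre of its underside.
- scrap_bin: Grey open bin, 130 by 130 mm, 100 mm tall, walls 4 mm, undivided, fixed. Origin at the centre of its underside, on the work surface. It stands at one end of the slide, left or right.
- parts_tray: Shallow grey divided tray of screws, 130 by 130 mm, 32 mm tall, fixed, at the other end of the slide. Not the bin. Origin at the centre of its underside.
- phone: A loose dark phone, 148 by 72 by 8 mm, lying flat between robot and slide. Origin at the centre of its underside. Leave it.
- screwdriver: A loose black-handled screwdriver 150 mm long lying beyond the slide, handle 26 mm thick. Origin below its middle. Leave it.
- flux_jar: A small loose jar 44 mm in diameter and 45 mm tall, off the right-hand end of the slide. Origin at the centre of its underside. Leave it.
Things that resemble listed ones, but are neither listed nor needed, are in the scene too. Of the things that look like the scrap_bin, the largest one is meant.

How it is judged:
On the way, in this order (a step that is already met when the one before it is completed fails the run):
1. both paper balls lie in the scrap bin, let go (x of paper_a in the frame of scrap_bin between -0.062 and 0.062 m and y of paper_a in the frame of scrap_bin between -0.062 and 0.062 m and x of paper_b in the frame of scrap_bin between -0.062 and 0.062 m and y of paper_b in the frame of scrap_bin between -0.062 and 0.062 m and z of each of paper_a, paper_b in the frame of scrap_bin below 0.08 m and contact force between the fingers and paper_a below 0.1 N and contact force between the fingers and paper_b below 0.1 N), for 0.2 s.
2. the carriage's ball sits in the notch (value of joint carriage between 0.2985 and 0.3015 m), for 0.2 s.
At the end, for the whole second after the job is handed in: The ball of the carriage sits in the notch (carriage value 0.300 within 1.5 mm) and the carriage is still, the fingers still grip the knob (more than 10 N), and both paper balls lie in the scrap bin, below its rim (all of step 2 and x of paper_a in the frame of scrap_bin between -0.062 and 0.062 m and y of paper_a in the frame of scrap_bin between -0.062 and 0.062 m and x of paper_b in the frame of scrap_bin between -0.062 and 0.062 m and y of paper_b in the frame of scrap_bin between -0.062 and 0.062 m and z of each of paper_a, paper_b in the frame of scrap_bin below 0.08 m and contact force between the fingers and knob above 10 N and velocity of joint carriage between -0.005 and 0.005 m/s); the arm keeps its last pose, push and grip.
It fails at once if the carriage ran on more than 12 mm past the notch (value of joint carriage above 0.312 m).
It fails at once if the phone, the screwdriver or the jar was moved more than 25 mm (distance of any of phone, screwdriver, flux_jar from where it was at the start of the episode above 0.025 m).
It also fails if it takes over 69 s, if anything falls off the work surface, if the arm or the gripper's body presses on something with over 40 N, if the wrist force passes 120 N, or if a joint passes its speed limit or range.

## Working session

There is one attempt and no reset: what is moved stays moved. The work goes in short steps, Python scripts to look and compute and a tool call to move; the robot and the scene stay as the last step left them, time stands still between calls to the robot, and variables do not carry over. Pictures are saved under pics/ and viewed, at most 10 in all, crops included, and the job is handed in when it is done.

Besides the shell and the picture viewer there is one more tool, called as name(argument=value, ...), one argument or row to a line, values as JSON. jog_arm: Moves the arm, as the interface text tells. Its arguments: {"type":"object","properties":{"plan":{"type":"array"},"force":{"type":"number"}},"required":["plan"]}

```bash
mkdir -p pics; cat > h.py <<'E'
import numpy as np, cv2
from scipy.spatial.transform import Rotation as R
from station import ctrl
def cloud(s, st=None):
    """world points HxWx3"""
    h,w=s["z_map"].shape
    K=np.array([[s["fx"],0,s["cx"]],[0,s["fy"],s["cy"]],[0,0,1.]])
    u,v=np.meshgrid(np.arange(w),np.arange(h))
    p=np.stack([u,v],-1).reshape(-1,1,2).astype(float)
    n=cv2.undistortPoints(p,K,np.array([s["k1"],0,0,0,0.])).reshape(h,w,2)
    z=s["z_map"]
    c=np.stack([n[...,0]*z,-n[...,1]*z,-z],-1)
    if "hand_eye" in s:
        T=np.array(s["hand_eye"]); c=c@T[:3,:3].T+T[:3,3]
        return c@R.from_quat(st["eef_rot"]).as_matrix().T+np.array(st["ee_pos"])
    o=np.array(s["orientation"]); M=R.from_quat(o).as_matrix() if o.size==4 else o
    return c@M.T+np.array(s["eye"])
def snap(name,f):
    st=ctrl.get_state(); s=ctrl.snapshot(name)
    cv2.imwrite(f"pics/{f}.png",s["img"][...,::-1]); P=cloud(s,st); np.save(f"pics/{f}.npy",P)
    return s,P
E
python3 - <<'E'
from h import *
print(ctrl.get_state())
for n in ("top","scene"):
    s,P=snap(n,n); print(n,s["eye"],s["orientation"],s["fx"],s["k1"])
a=[cv2.imread(f"pics/{n}.png") for n in("top","scene")]
E
```

```text
{'t': 0.0, 'qpos': array([ 1.19930844e+00,  9.18475644e-02,  1.23192619e+00,  1.30529051e-05,
        1.81978778e+00, -5.66938470e-02]), 'dq': array([-2.24827618e-03, -1.02279356e-03,  2.95156439e-04, -6.10244445e-04,
        8.80014978e-05,  1.05197034e-03]), 'joint_torque': array([-5.45341954e-04, -4.58719933e+01, -4.18018913e+01, -1.22049883e-04,
        1.11858777e-02,  3.74777142e-05]), 'ee_pos': array([0.18566055, 0.57024618, 0.23013487]), 'eef_rot': array([ 1.56746277e-01,  9.87638413e-01, -9.60622943e-04, -2.15336019e-04]), 'wrist_force': array([-0.04128289,  0.85601521, -0.03141093]), 'torque': array([-0.05577615, -0.02442536, -0.05392515]), 'finger_force': 0.0, 'finger_gap': 0.08515175948462846}
top [0.3967657  0.07552287 1.37150511] [ 0.03786964 -0.03898953 -0.70364148  0.70847327] 502.2508929443461 -0.18660884963543548
scene [ 1.40328964 -0.59837621  0.80187019] [0.43005433 0.2079567  0.39047155 0.7869811 ] 521.2721426907481 -0.03729644884043727
```

View pics/top.png

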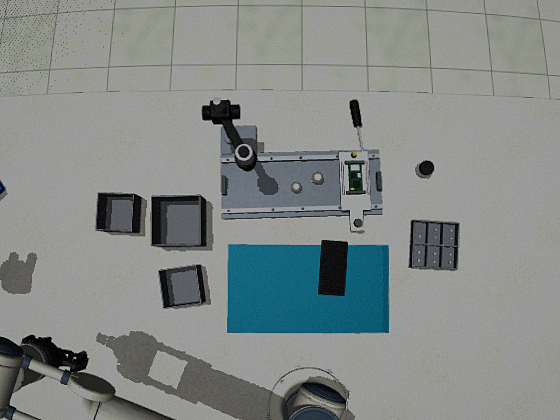

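View pics/scene.png

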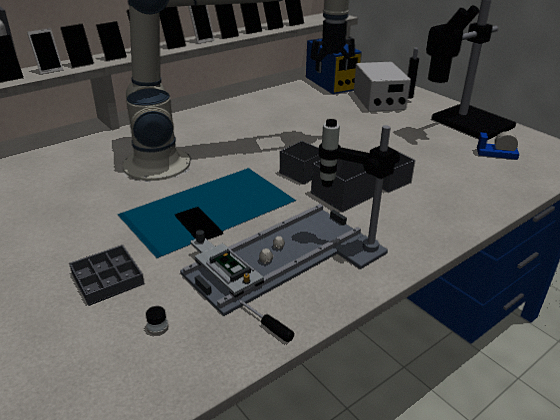

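The top view shows the balls at (297,188) and (318,178), the knob at (358,224), the large bin at (180,220), and the lens tube at (244,153). The tray is at the right, so the largest of the left-hand boxes is the scrap bin.

```bash
python3 - <<'E'
from h import *
P=np.load("pics/top.npy"); I=cv2.imread("pics/top.png")
def blob(u0,u1,v0,v1,z0,z1):
    Q=P[v0:v1,u0:u1].reshape(-1,3); m=(Q[:,2]>z0)&(Q[:,2]<z1); Q=Q[m]
    return Q
def rep(n,Q):
    lo,hi=np.percentile(Q[:,:2],[2,98],axis=0); 
    print(n,len(Q),"med",Q.mean(0).round(4),"mid",((lo+hi)/2).round(4),"size",(hi-lo).round(3),"zmax",Q[:,2].max().round(4))
    print("   rect",[np.round(x,4) for x in cv2.minAreaRect(Q[:,:2].astype(np.float32)*1000)])
rep("table",blob(280,320,100,130,-.1,.1))
rep("ballL",blob(285,309,178,199,.018,.06))
rep("ballR",blob(308,329,168,189,.018,.06))
rep("knob",blob(345,370,212,236,.06,.09))
rep("bin",blob(140,220,185,260,.085,.12))
rep("bin2",blob(90,147,180,245,.05,.12))
rep("phone",blob(310,355,232,305,.004,.02))
rep("tray",blob(400,470,210,280,.02,.05))
rep("bed",blob(215,388,140,225,.006,.03))
rep("rails",blob(262,335,140,225,.022,.03))
rep("lens",blob(225,262,135,172,.2,.36))
rep("carr",blob(335,375,145,215,.035,.05))
# near-rail and far-rail edge lines
Q=blob(262,335,140,225,.021,.032); x0=np.median(Q[:,0])
for s in (Q[Q[:,0]<x0-.03],Q[Q[:,0]>x0+.03]):
    print(len(s), np.polyfit(s[:,1],s[:,0],1), s.mean(0))
E
```

```text
table 1194 med [ 8.051e-01  2.550e-02 -6.000e-04] mid [0.805  0.0255] size [0.084 0.11 ] zmax 0.0096
   rect [array([805.4118,  25.461 ]), array([111.177 ,  88.9422]), np.float64(89.7188)]
ballL 94 med [0.5933 0.038  0.0344] mid [0.5934 0.0424] size [0.028 0.036] zmax 0.0448
   rect [array([592.8238,  43.9333]), array([33.084 , 43.7349]), np.float64(2.0381)]
ballR 123 med [ 0.6191 -0.0194  0.0364] mid [ 0.6203 -0.0198] size [0.03  0.029] zmax 0.0475
   rect [array([623.1122, -21.5445]), array([32.7919, 39.059 ]), np.float64(56.4289)]
knob 49 med [ 0.4963 -0.1252  0.0706] mid [ 0.4967 -0.1252] size [0.016 0.017] zmax 0.0764
   rect [array([ 496.7229, -125.3273]), array([18.6587, 18.8314]), np.float64(35.1552)]
bin 462 med [0.5004 0.3443 0.0964] mid [0.4963 0.3459] size [0.129 0.131] zmax 0.1055
   rect [array([496.2399, 345.5984]), array([131.9038, 131.487 ]), np.float64(2.3744)]
bin2 468 med [0.5224 0.5186 0.0683] mid [0.52   0.5166] size [0.102 0.104] zmax 0.0851
   rect [array([519.9061, 518.0174]), array([107.3774, 101.8977]), np.float64(88.667)]
phone 1396 med [ 0.3765 -0.0654  0
[... 460 characters left out ...]
([234.9247, 479.506 ]), np.float64(0.3393)]
rails 583 med [0.6066 0.0298 0.0258] mid [0.6057 0.0298] size [0.154 0.189] zmax 0.0299
   rect [array([606.0937,  29.3896]), array([154.3195, 196.9914]), np.float64(0.676)]
lens 583 med [0.6286 0.1601 0.2909] mid [0.639  0.1622] size [0.072 0.055] zmax 0.3342
   rect [array([642.3884, 161.435 ]), array([82.8019, 49.58  ]), np.float64(13.3608)]
carr 1337 med [ 0.6027 -0.1204  0.0419] mid [ 0.6062 -0.1214] size [0.165 0.079] zmax 0.05
   rect [array([ 606.1891, -121.8602]), array([172.8824,  81.8046]), np.float64(1.8384)]
313 [-0.03567806  0.53695004] [0.53584257 0.0310407  0.02545041]
313 [-0.0357075   0.67688623] [0.67576098 0.03151289 0.02556927]
```

```bash
cat >> h.py <<'E'
def to(*targets, yaw=np.pi/2+.0357):
    """tool-frame shift (mm) and az for world targets"""
    st=ctrl.get_state(); M=R.from_quat(st["eef_rot"]).as_matrix(); p=np.array(st["ee_pos"])
    y=M[:,1]; d=yaw-np.arctan2(y[1],y[0]); d=(d+np.pi/2)%np.pi-np.pi/2
    print("t",round(st["t"],2),"pos",p.round(4),"z",M[:,2].round(3),"gap",round(st["finger_gap"],4),"F",st["wrist_force"].round(1),"az",round(-d,4))
    for t in targets: print(t,"->",((np.array(t)-p)@M*1000).round(1))
E
python3 - <<'E'
from h import *
to((.40,.20,.22),(.40,.0,.2),(.62,-.02,.10))
P=np.load("pics/top.npy")
# bed frame coordinates for end stops (assuming carriage value 0)
u=np.array([-.0357,.9994]);x=np.array([.9994,.0357]);o=np.array([.6116,-.1211])+.165*u
B=np.stack([(P[...,:2]-o)@x,(P[...,:2]-o)@u,P[...,2]],-1)
print("origin",o)
for s in(1,-1):
    m=(abs(B[...,0])<.08)&(abs(B[...,1]-s*.212)<.03)&(B[...,2]>.029)&(B[...,2]<.045)
    q=B[m]; print(len(q),np.median(q,0).round(4),np.percentile(q,[5,95],axis=0).round(3))
m=(abs(B[...,0])<.055)&(abs(B[...,1])<.09)&(B[...,2]>.022)&(B[...,2]<.06); n,l,S,c=cv2.connectedComponentsWithStats(m.astype(np.uint8))
for i in range(1,n):
    if S[i,4]>40:
        q=P[l==i]; lo,hi=np.percentile(q,[5,95],axis=0); print(S[i],c[i].round(),q.mean(0).round(4),((lo+hi)/2).round(4),(hi-lo).round(3),B[l==i].mean(0).round(3))
m=(P[...,2]>.3)&(P[...,2]<.36)&(abs(B[...,1]-.13)<.05); m[:140]=0
q=P[m]; print("tube top",len(q),q.mean(0).round(3))
E
```

```text
t 0.1 pos [0.1857 0.5703 0.2302] z [-0.001 -0.002 -1.   ] gap 0.0854 F [-0.1  0.3 -1. ] az -0.3505
(0.4, 0.2, 0.22) -> [-318.4 -285.7   10.7]
(0.4, 0.0, 0.2) -> [-380.4 -475.8   31. ]
(0.62, -0.02, 0.1) -> [-595.7 -426.6  130.9]
origin [0.6057095 0.043801 ]
92 [-0.0068  0.1917  0.034 ] [[-0.07   0.186  0.03 ]
 [ 0.022  0.241  0.041]]
423 [-0.0029 -0.1964  0.04  ] [[-0.073 -0.236  0.031]
 [ 0.072 -0.185  0.044]]
[311 172  12  12 117] [317. 178.] [ 0.6187 -0.0199  0.0373] [ 0.6188 -0.0206  0.0363] [0.025 0.027 0.019] [ 0.011 -0.064  0.037]
[291 181  11  12  87] [295. 187.] [0.5938 0.0374 0.0356] [0.5941 0.0375 0.0358] [0.023 0.023 0.014] [-0.012 -0.006  0.036]
tube top 265 [0.624 0.157 0.322]
```

jog_arm(
  plan=[
    {"gripper": 58, "x": -318, "y": -286, "z": 11, "az": -0.35},
    {"gripper": 58, "x": -318, "y": -286, "z": 11, "az": -0.35},
    {"gripper": 58, "x": -318, "y": -286, "z": 11, "az": -0.35},
    {"gripper": 58, "x": -318, "y": -286, "z": 11, "az": -0.35},
    {"gripper": 58, "x": -318, "y": -286, "z": 11, "az": -0.35},
    {"gripper": 58, "x": -318, "y": -286, "z": 11, "az": -0.35},
    {"gripper": 58, "x": -318, "y": -286, "z": 11, "az": -0.35},
    {"gripper": 58, "x": -380, "y": -476, "z": 31, "az": -0.35},
    {"gripper": 58, "x": -380, "y": -476, "z": 31, "az": -0.35},
    {"gripper": 58, "x": -380, "y": -476, "z": 31, "az": -0.35},
    {"gripper": 58, "x": -380, "y": -476, "z": 31, "az": -0.35},
    {"gripper": 58, "x": -380, "y": -476, "z": 31, "az": -0.35},
  ],
  force=30,
)

```text
invalid input
```

```bash
python3 - <<'E'
from h import *
to((.6188,-.0203,.10),(.6188,-.0203,.016))
print(ctrl.get_state()["qpos"])
E
```

```text
t 0.1 pos [0.1857 0.5703 0.2302] z [-0.001 -0.002 -1.   ] gap 0.0854 F [-0.1  0.3 -1. ] az -0.3505
(0.6188, -0.0203, 0.1) -> [-594.7 -427.2  130.9]
(0.6188, -0.0203, 0.016) -> [-594.7 -427.1  214.9]
[ 1.19929382e+00  9.18308545e-02  1.23177131e+00 -8.01741065e-06
  1.81978530e+00 -5.67061284e-02]
```

jog_arm(
  plan=[
    {"gripper": 58, "x": -318, "y": -286, "z": 11, "ax": 0, "ay": 0, "az": -0.35},
    {"gripper": 58, "x": -318, "y": -286, "z": 11, "ax": 0, "ay": 0, "az": -0.35},
    {"gripper": 58, "x": -318, "y": -286, "z": 11, "ax": 0, "ay": 0, "az": -0.35},
    {"gripper": 58, "x": -318, "y": -286, "z": 11, "ax": 0, "ay": 0, "az": -0.35},
    {"gripper": 58, "x": -318, "y": -286, "z": 11, "ax": 0, "ay": 0, "az": -0.35},
    {"gripper": 58, "x": -318, "y": -286, "z": 11, "ax": 0, "ay": 0, "az": -0.35},
    {"gripper": 58, "x": -318, "y": -286, "z": 11, "ax": 0, "ay": 0, "az": -0.35},
    {"gripper": 58, "x": -380, "y": -476, "z": 31, "ax": 0, "ay": 0, "az": -0.35},
    {"gripper": 58, "x": -380, "y": -476, "z": 31, "ax": 0, "ay": 0, "az": -0.35},
    {"gripper": 58, "x": -380, "y": -476, "z": 31, "ax": 0, "ay": 0, "az": -0.35},
    {"gripper": 58, "x": -380, "y": -476, "z": 31, "ax": 0, "ay": 0, "az": -0.35},
    {"gripper": 58, "x": -380, "y": -476, "z": 31, "ax": 0, "ay": 0, "az": -0.35},
  ],
  force=30,
)

```text
t: 1.6
ee_pos: [0.3996, 0.0, 0.2]
eef_rot: [-0.017, 1.0, 0.0, -0.0]
wrist_force: [0.4, 1.1, 0.5]
finger_gap: 0.0579
finger_force: 0.0
```

```bash
python3 - <<'E'
from h import *
to((.6188,-.0203,.10),(.6188,-.0203,.016))
print(ctrl.get_state()["qpos"])
E
```

```text
t 1.6 pos [0.3996 0.     0.2   ] z [-0.001  0.001 -1.   ] gap 0.0579 F [0.4 1.1 0.5] az -0.0026
(0.6188, -0.0203, 0.1) -> [-218.4  -27.6   99.9]
(0.6188, -0.0203, 0.016) -> [-218.5  -27.7  183.9]
[-8.56287994e-02 -4.62570507e-01  1.77314109e+00  5.47463047e-04
  1.83156942e+00 -1.68939987e+00]
```

jog_arm(
  plan=[
    {"gripper": 58, "x": -218, "y": -28, "z": 100, "ax": 0, "ay": 0, "az": 0},
    {"gripper": 58, "x": -218, "y": -28, "z": 100, "ax": 0, "ay": 0, "az": 0},
    {"gripper": 58, "x": -218, "y": -28, "z": 100, "ax": 0, "ay": 0, "az": 0},
    {"gripper": 58, "x": -218, "y": -28, "z": 100, "ax": 0, "ay": 0, "az": 0},
    {"gripper": 58, "x": -218, "y": -28, "z": 140, "ax": 0, "ay": 0, "az": 0},
    {"gripper": 58, "x": -218, "y": -28, "z": 165, "ax": 0, "ay": 0, "az": 0},
    {"gripper": 58, "x": -218, "y": -28, "z": 183, "ax": 0, "ay": 0, "az": 0},
    {"gripper": 58, "x": -218, "y": -28, "z": 183, "ax": 0, "ay": 0, "az": 0},
    {"gripper": 15, "x": -218, "y": -28, "z": 183, "ax": 0, "ay": 0, "az": 0},
    {"gripper": 15, "x": -218, "y": -28, "z": 183, "ax": 0, "ay": 0, "az": 0},
    {"gripper": 15, "x": -218, "y": -28, "z": 183, "ax": 0, "ay": 0, "az": 0},
    {"gripper": 15, "x": -218, "y": -28, "z": 183, "ax": 0, "ay": 0, "az": 0},
  ],
  force=30,
)

```text
t: 3.1
ee_pos: [0.6198, -0.02, 0.0195]
eef_rot: [-0.018, 1.0, 0.0, 0.002]
wrist_force: [-0.2, 0.7, 5.7]
finger_gap: 0.032
finger_force: 30.2
```

```bash
python3 - <<'E'
from h import *
to((.6188,-.0203,.14),(.45,.10,.19),(.4963,.3459,.19),(.4963,.3459,.11))
E
```

```text
t 3.1 pos [ 0.6198 -0.02    0.0195] z [ 0.004  0.    -1.   ] gap 0.032 F [-0.2  0.7  5.7] az -0.0007
(0.6188, -0.0203, 0.14) -> [   0.5   -0.3 -120.5]
(0.45, 0.1, 0.19) -> [ 164.8  125.9 -171.1]
(0.4963, 0.3459, 0.19) -> [ 109.9  370.  -170.8]
(0.4963, 0.3459, 0.11) -> [110.2 370.  -90.8]
```

jog_arm(
  plan=[
    {"gripper": 15, "x": 0, "y": 0, "z": -60, "ax": 0, "ay": 0, "az": 0},
    {"gripper": 15, "x": 0, "y": 0, "z": -110, "ax": 0, "ay": 0, "az": 0},
    {"gripper": 15, "x": 165, "y": 126, "z": -171, "ax": 0, "ay": 0, "az": 0},
    {"gripper": 15, "x": 165, "y": 126, "z": -171, "ax": 0, "ay": 0, "az": 0},
    {"gripper": 15, "x": 165, "y": 126, "z": -171, "ax": 0, "ay": 0, "az": 0},
    {"gripper": 15, "x": 165, "y": 126, "z": -171, "ax": 0, "ay": 0, "az": 0},
    {"gripper": 15, "x": 110, "y": 370, "z": -171, "ax": 0, "ay": 0, "az": 0},
    {"gripper": 15, "x": 110, "y": 370, "z": -171, "ax": 0, "ay": 0, "az": 0},
    {"gripper": 15, "x": 110, "y": 370, "z": -171, "ax": 0, "ay": 0, "az": 0},
    {"gripper": 15, "x": 110, "y": 370, "z": -171, "ax": 0, "ay": 0, "az": 0},
    {"gripper": 15, "x": 110, "y": 370, "z": -140, "ax": 0, "ay": 0, "az": 0},
    {"gripper": 15, "x": 110, "y": 370, "z": -100, "ax": 0, "ay": 0, "az": 0},
  ],
  force=30,
)

```text
t: 4.6
ee_pos: [0.4961, 0.347, 0.1172]
eef_rot: [-0.018, 1.0, 0.0, 0.001]
wrist_force: [-0.6, -0.2, 0.6]
finger_gap: 0.0317
finger_force: 30.1
```

```bash
python3 - <<'E'
from h import *
to((.4963,.3459,.08),(.4963,.3459,.19),(.43,.10,.19),(.594,.0375,.1))
E
```

```text
t 4.6 pos [0.4961 0.347  0.1172] z [ 0.002  0.001 -1.   ] gap 0.0317 F [-0.6 -0.2  0.6] az 0.0008
(0.4963, 0.3459, 0.08) -> [-0.1 -1.2 37.2]
(0.4963, 0.3459, 0.19) -> [ -0.3  -1.1 -72.8]
(0.43, 0.1, 0.19) -> [  75.  -244.4  -73.1]
(0.594, 0.0375, 0.1) -> [ -86.5 -312.9   17.1]
```

Ball A still held; lower, release and raise.

jog_arm(
  plan=[
    {"gripper": 15, "x": 0, "y": 0, "z": 40, "ax": 0, "ay": 0, "az": 0},
    {"gripper": 15, "x": 0, "y": 0, "z": 45, "ax": 0, "ay": 0, "az": 0},
    {"gripper": 58, "x": 0, "y": 0, "z": 45, "ax": 0, "ay": 0, "az": 0},
    {"gripper": 58, "x": 0, "y": 0, "z": 45, "ax": 0, "ay": 0, "az": 0},
    {"gripper": 58, "x": 0, "y": 0, "z": 45, "ax": 0, "ay": 0, "az": 0},
    {"gripper": 58, "x": 0, "y": 0, "z": 0, "ax": 0, "ay": 0, "az": 0},
    {"gripper": 58, "x": 0, "y": 0, "z": -60, "ax": 0, "ay": 0, "az": 0},
    {"gripper": 58, "x": 75, "y": -244, "z": -73, "ax": 0, "ay": 0, "az": 0},
    {"gripper": 58, "x": 75, "y": -244, "z": -73, "ax": 0, "ay": 0, "az": 0},
    {"gripper": 58, "x": 75, "y": -244, "z": -73, "ax": 0, "ay": 0, "az": 0},
    {"gripper": 58, "x": 75, "y": -244, "z": -73, "ax": 0, "ay": 0, "az": 0},
    {"gripper": 58, "x": 75, "y": -244, "z": -73, "ax": 0, "ay": 0, "az": 0},
  ],
  force=30,
)

```text
t: 6.1
ee_pos: [0.4291, 0.0964, 0.1922]
eef_rot: [-0.015, 1.0, -0.0, 0.002]
wrist_force: [0.7, -0.7, 0.5]
finger_gap: 0.0582
finger_force: 0.0
```

```bash
python3 - <<'E'
from h import *
s,P=snap("top","top2")
q=P[(abs(P[...,0]-.4963)<.055)&(abs(P[...,1]-.3459)<.055)&(P[...,2]>.018)&(P[...,2]<.07)]; print("in bin",len(q),q.mean(0))
q=P[(abs(P[...,0]-.594)<.03)&(abs(P[...,1]-.0375)<.03)&(P[...,2]>.024)&(P[...,2]<.05)]; print("B",len(q),q.mean(0))
to((.594,.0375,.1),(.594,.0375,.018))
E
```

```text
in bin 115 [0.49511019 0.34450736 0.03013489]
B 87 [0.59404569 0.03714865 0.03517961]
t 6.15 pos [0.4293 0.0975 0.1919] z [ 0.003  0.    -1.   ] gap 0.0581 F [ 0.2 -0.5  0.3] az -0.004
(0.594, 0.0375, 0.1) -> [-162.4  -65.2   92.5]
(0.594, 0.0375, 0.018) -> [-162.1  -65.2  174.5]
```

Ball A is in the bin, and B is where it was measured.

jog_arm(
  plan=[
    {"gripper": 58, "x": -162, "y": -65, "z": 92, "ax": 0, "ay": 0, "az": 0},
    {"gripper": 58, "x": -162, "y": -65, "z": 92, "ax": 0, "ay": 0, "az": 0},
    {"gripper": 58, "x": -162, "y": -65, "z": 92, "ax": 0, "ay": 0, "az": 0},
    {"gripper": 58, "x": -162, "y": -65, "z": 92, "ax": 0, "ay": 0, "az": 0},
    {"gripper": 58, "x": -162, "y": -65, "z": 130, "ax": 0, "ay": 0, "az": 0},
    {"gripper": 58, "x": -162, "y": -65, "z": 156, "ax": 0, "ay": 0, "az": 0},
    {"gripper": 58, "x": -162, "y": -65, "z": 173, "ax": 0, "ay": 0, "az": 0},
    {"gripper": 58, "x": -162, "y": -65, "z": 173, "ax": 0, "ay": 0, "az": 0},
    {"gripper": 12, "x": -162, "y": -65, "z": 173, "ax": 0, "ay": 0, "az": 0},
    {"gripper": 12, "x": -162, "y": -65, "z": 173, "ax": 0, "ay": 0, "az": 0},
    {"gripper": 12, "x": -162, "y": -65, "z": 173, "ax": 0, "ay": 0, "az": 0},
    {"gripper": 12, "x": -162, "y": -65, "z": 173, "ax": 0, "ay": 0, "az": 0},
  ],
  force=30,
)

```text
t: 7.65
ee_pos: [0.5946, 0.0403, 0.0195]
eef_rot: [-0.018, 1.0, 0.0, 0.002]
wrist_force: [-0.9, 0.4, 6.6]
finger_gap: 0.0281
finger_force: 30.0
```

```bash
python3 - <<'E'
from h import *
to((.45,.10,.19),(.4963,.3459,.19),(.4963,.3459,.115))
E
```

```text
t 7.65 pos [0.5946 0.0403 0.0195] z [ 0.003  0.    -1.   ] gap 0.0281 F [-0.9  0.4  6.6] az -0.0006
(0.45, 0.1, 0.19) -> [ 141.8   64.8 -171. ]
(0.4963, 0.3459, 0.19) -> [  86.9  309.  -170.7]
(0.4963, 0.3459, 0.115) -> [ 87.2 308.9 -95.7]
```

jog_arm(
  plan=[
    {"gripper": 12, "x": 0, "y": 0, "z": -60, "ax": 0, "ay": 0, "az": 0},
    {"gripper": 12, "x": 0, "y": 0, "z": -110, "ax": 0, "ay": 0, "az": 0},
    {"gripper": 12, "x": 142, "y": 65, "z": -171, "ax": 0, "ay": 0, "az": 0},
    {"gripper": 12, "x": 142, "y": 65, "z": -171, "ax": 0, "ay": 0, "az": 0},
    {"gripper": 12, "x": 142, "y": 65, "z": -171, "ax": 0, "ay": 0, "az": 0},
    {"gripper": 12, "x": 67, "y": 309, "z": -171, "ax": 0, "ay": 0, "az": 0},
    {"gripper": 12, "x": 67, "y": 309, "z": -171, "ax": 0, "ay": 0, "az": 0},
    {"gripper": 12, "x": 67, "y": 309, "z": -171, "ax": 0, "ay": 0, "az": 0},
    {"gripper": 12, "x": 67, "y": 309, "z": -171, "ax": 0, "ay": 0, "az": 0},
    {"gripper": 12, "x": 67, "y": 309, "z": -171, "ax": 0, "ay": 0, "az": 0},
    {"gripper": 12, "x": 67, "y": 309, "z": -120, "ax": 0, "ay": 0, "az": 0},
    {"gripper": 12, "x": 67, "y": 309, "z": -70, "ax": 0, "ay": 0, "az": 0},
  ],
  force=30,
)

```text
t: 9.15
ee_pos: [0.5161, 0.3462, 0.0872]
eef_rot: [-0.017, 1.0, 0.0, 0.001]
wrist_force: [0.4, -0.1, -0.0]
finger_gap: 0.0281
finger_force: 29.9
```

jog_arm(
  plan=[
    {"gripper": 12, "x": 0, "y": 0, "z": 10, "ax": 0, "ay": 0, "az": 0},
    {"gripper": 55, "x": 0, "y": 0, "z": 10, "ax": 0, "ay": 0, "az": 0},
    {"gripper": 55, "x": 0, "y": 0, "z": 10, "ax": 0, "ay": 0, "az": 0},
    {"gripper": 55, "x": 0, "y": 0, "z": 10, "ax": 0, "ay": 0, "az": 0},
    {"gripper": 55, "x": 0, "y": 0, "z": -40, "ax": 0, "ay": 0, "az": 0},
    {"gripper": 55, "x": 0, "y": 0, "z": -100, "ax": 0, "ay": 0, "az": 0},
    {"gripper": 55, "x": 100, "y": -260, "z": -110, "ax": 0, "ay": 0, "az": 0},
    {"gripper": 55, "x": 100, "y": -260, "z": -110, "ax": 0, "ay": 0, "az": 0},
    {"gripper": 55, "x": 100, "y": -260, "z": -110, "ax": 0, "ay": 0, "az": 0},
    {"gripper": 55, "x": 100, "y": -260, "z": -110, "ax": 0, "ay": 0, "az": 0},
    {"gripper": 55, "x": 100, "y": -260, "z": -110, "ax": 0, "ay": 0, "az": 0},
    {"gripper": 55, "x": 100, "y": -260, "z": -110, "ax": 0, "ay": 0, "az": 0},
  ],
  force=30,
)

```text
t: 10.65
ee_pos: [0.4249, 0.0818, 0.1992]
eef_rot: [-0.016, 1.0, 0.0, 0.002]
wrist_force: [0.2, 0.3, 0.5]
finger_gap: 0.0549
finger_force: 0.0
```

```bash
python3 - <<'E'
from h import *
s,P=snap("top","top3")
m=(abs(P[...,0]-.4963)<.058)&(abs(P[...,1]-.3459)<.058)&(P[...,2]>.018)&(P[...,2]<.075); n,l,S,c=cv2.connectedComponentsWithStats(m.astype(np.uint8))
for i in range(1,n):
    if S[i,4]>20: print("in bin",S[i,4],P[l==i].mean(0).round(3))
q=P[(abs(P[...,0]-.4967)<.03)&(abs(P[...,1]+.1252)<.03)&(P[...,2]>.06)&(P[...,2]<.08)]; print("knob",len(q),q.mean(0))
to((.4965,-.1252,.12),(.4965,-.1252,.048))
E
```

```text
in bin 91 [0.539 0.345 0.027]
in bin 112 [0.495 0.345 0.031]
knob 47 [ 0.49640078 -0.12539147  0.07154448]
t 10.7 pos [0.4252 0.0829 0.1987] z [ 0.003  0.001 -1.   ] gap 0.055 F [ 0.2  0.4 -1.3] az -0.0023
(0.4965, -0.1252, 0.12) -> [ -64.1 -210.4   78.8]
(0.4965, -0.1252, 0.048) -> [ -63.9 -210.4  150.8]
```

View pics/top3.png

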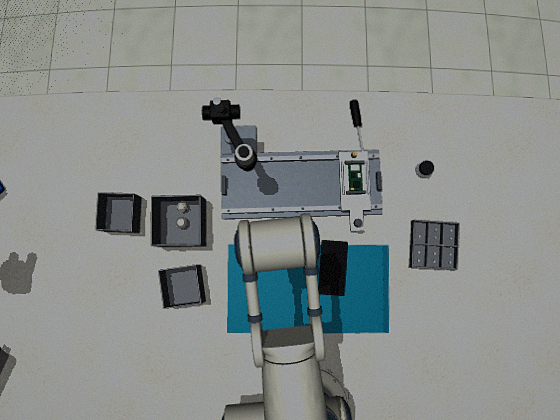

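Both balls lie in the large bin, at (183,207) and (183,224); the bed is clear. Next is the knob at (358,224).

jog_arm(
  plan=[
    {"gripper": 55, "x": -64, "y": -210, "z": 79, "ax": 0, "ay": 0, "az": 0},
    {"gripper": 55, "x": -64, "y": -210, "z": 79, "ax": 0, "ay": 0, "az": 0},
    {"gripper": 55, "x": -64, "y": -210, "z": 79, "ax": 0, "ay": 0, "az": 0},
    {"gripper": 55, "x": -64, "y": -210, "z": 79, "ax": 0, "ay": 0, "az": 0},
    {"gripper": 55, "x": -64, "y": -210, "z": 79, "ax": 0, "ay": 0, "az": 0},
    {"gripper": 55, "x": -64, "y": -210, "z": 115, "ax": 0, "ay": 0, "az": 0},
    {"gripper": 55, "x": -64, "y": -210, "z": 138, "ax": 0, "ay": 0, "az": 0},
    {"gripper": 55, "x": -64, "y": -210, "z": 151, "ax": 0, "ay": 0, "az": 0},
    {"gripper": 55, "x": -64, "y": -210, "z": 151, "ax": 0, "ay": 0, "az": 0},
  ],
  force=30,
)

```text
t: 11.82
ee_pos: [0.4962, -0.1233, 0.0459]
eef_rot: [-0.018, 1.0, 0.0, -0.001]
wrist_force: [-0.2, 0.1, 1.2]
finger_gap: 0.0549
finger_force: 0.0
```

```bash
python3 - <<'E'
from h import *
to((.4965,-.1252,.048))
s,P=snap("wrist","w1"); print(ctrl.snapshot("wrist")["hand_eye"])
E
```

```text
t 11.82 pos [ 0.4962 -0.1233  0.0459] z [-0.001  0.001 -1.   ] gap 0.0549 F [-0.2  0.1  1.2] az 0.0009
(0.4965, -0.1252, 0.048) -> [-0.3 -1.9 -2.1]
[[ 4.00135374e-04  9.57285687e-01  2.89143481e-01  7.40987484e-02]
 [ 9.99999914e-01 -3.52028954e-04 -2.18379681e-04 -2.64392135e-04]
 [-1.07264866e-04  2.89143544e-01 -9.57285746e-01 -1.41730581e-01]
 [ 0.00000000e+00  0.00000000e+00  0.00000000e+00  1.00000000e+00]]
```

View pics/w1.png

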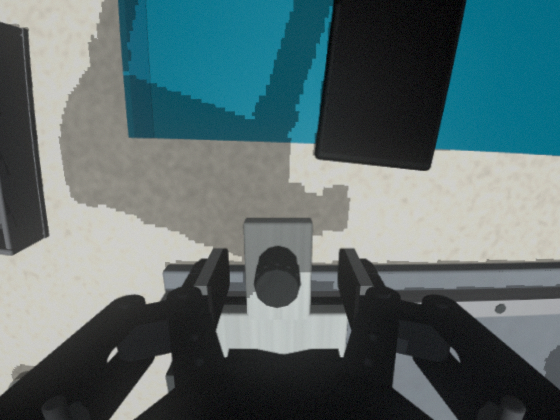

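The wrist view shows the knob at (277,278), centred between the pads at (212,280) and (352,280). Closing.

jog_arm(
  plan=[
    {"gripper": 55, "x": 0, "y": -2, "z": -2, "ax": 0, "ay": 0, "az": 0},
    {"gripper": 5, "x": 0, "y": -2, "z": -2, "ax": 0, "ay": 0, "az": 0},
    {"gripper": 5, "x": 0, "y": -2, "z": -2, "ax": 0, "ay": 0, "az": 0},
    {"gripper": 5, "x": 0, "y": -2, "z": -2, "ax": 0, "ay": 0, "az": 0},
    {"gripper": 5, "x": 0, "y": -2, "z": -2, "ax": 0, "ay": 0, "az": 0},
    {"gripper": 5, "x": 0, "y": -2, "z": -2, "ax": 0, "ay": 0, "az": 0},
  ],
  force=50,
)

```text
t: 12.68
ee_pos: [0.4965, -0.1268, 0.0489]
eef_rot: [-0.017, 1.0, -0.0, 0.0]
wrist_force: [-1.3, -2.0, 6.0]
finger_gap: 0.0183
finger_force: 49.2
```

```bash
python3 - <<'E'
from h import *
p=np.array(ctrl.get_state()["ee_pos"]); u=np.array([-.0357,.9994,0])
to(*[p+u*d for d in (.1,.25,.279)])
E
```

```text
t 12.68 pos [ 0.4965 -0.1268  0.0489] z [ 0.001 -0.001 -1.   ] gap 0.0183 F [-1.3 -2.   6. ] az -0.0008
[ 0.49289107 -0.02689816  0.04893655] -> [  0.1 100.   -0.1]
[0.48753607 0.12301184 0.04893655] -> [ 2.0e-01  2.5e+02 -2.0e-01]
[0.48650077 0.15199444 0.04893655] -> [ 2.00e-01  2.79e+02 -2.00e-01]
```

jog_arm(
  plan=[
    {"gripper": 5, "x": 0, "y": 10, "z": 0, "ax": 0, "ay": 0, "az": 0},
    {"gripper": 5, "x": 0, "y": 30, "z": 0, "ax": 0, "ay": 0, "az": 0},
    {"gripper": 5, "x": 0, "y": 55, "z": 0, "ax": 0, "ay": 0, "az": 0},
    {"gripper": 5, "x": 0, "y": 80, "z": 0, "ax": 0, "ay": 0, "az": 0},
    {"gripper": 5, "x": 0, "y": 105, "z": 0, "ax": 0, "ay": 0, "az": 0},
    {"gripper": 5, "x": 0, "y": 130, "z": 0, "ax": 0, "ay": 0, "az": 0},
    {"gripper": 5, "x": 0, "y": 155, "z": 0, "ax": 0, "ay": 0, "az": 0},
    {"gripper": 5, "x": 0, "y": 180, "z": 0, "ax": 0, "ay": 0, "az": 0},
    {"gripper": 5, "x": 0, "y": 205, "z": 0, "ax": 0, "ay": 0, "az": 0},
    {"gripper": 5, "x": 0, "y": 225, "z": 0, "ax": 0, "ay": 0, "az": 0},
    {"gripper": 5, "x": 0, "y": 240, "z": 0, "ax": 0, "ay": 0, "az": 0},
    {"gripper": 5, "x": 0, "y": 240, "z": 0, "ax": 0, "ay": 0, "az": 0},
  ],
  force=50,
)

```text
t: 14.18
ee_pos: [0.4879, 0.1149, 0.0489]
eef_rot: [-0.018, 1.0, 0.001, 0.0]
wrist_force: [-1.6, 4.0, 4.6]
finger_gap: 0.0181
finger_force: 49.5
```

```bash
python3 - <<'E'
from h import *
to()
s,P=snap("scene","scene2")
cv2.imwrite("pics/sc2.png",cv2.resize(s["img"][170:330,180:400,::-1],None,fx=3.5,fy=3.5,interpolation=cv2.INTER_CUBIC))
s,P=snap("top","top4")
u=np.array([-.0357,.9994]);x=np.array([.9994,.0357]);o=np.array([.6064,.0225])
B=np.stack([(P[...,:2]-o)@x,(P[...,:2]-o)@u,P[...,2]],-1)
for s_ in (1,-1):   # end stops, +-212
    m=(abs(B[...,0])<.05)&(abs(B[...,1]-s_*.212)<.02)&(B[...,2]>.028)&(B[...,2]<.04)
    print("stop",m.sum(),B[m].mean(0).round(4))
m=(abs(B[...,0]-.0)<.08)&(abs(B[...,1]-.1)<.07)&(B[...,2]>.036)&(B[...,2]<.048)
# carriage trailing edge
v=B[m]; print("carriage y",np.percentile(v[:,1],[1,3,50,97]).round(4),len(v))
E
```

```text
t 14.18 pos [0.4879 0.1149 0.0489] z [ 0.001  0.002 -1.   ] gap 0.0181 F [-1.6  4.   4.6] az 0.0007
stop 70 [-2.000e-04  2.117e-01  3.370e-02]
stop 70 [ 0.0006 -0.2126  0.0325]
carriage y [0.0584 0.0593 0.0818 0.1365] 558
```

View pics/sc2.png

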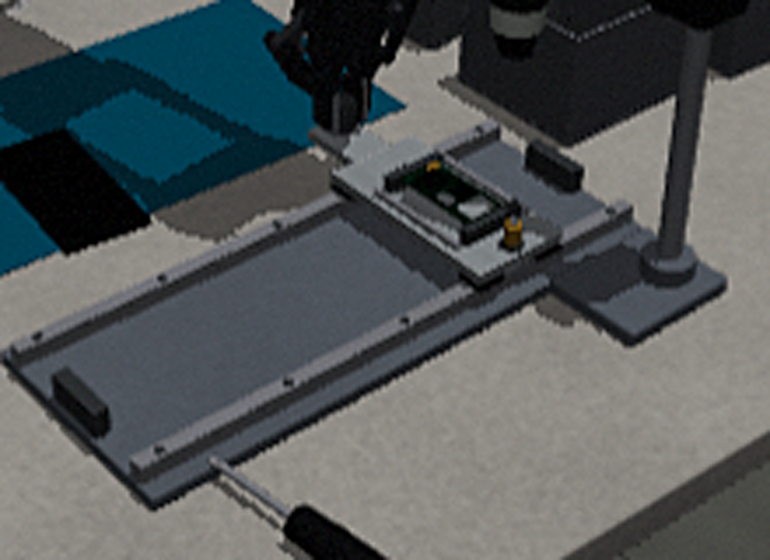

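End stops fit at ±212 mm, so the carriage stands near 0.262 and needs about 38 mm more. I'll approach in small steps and watch the force.

jog_arm(
  plan=[
    {"gripper": 5, "x": 0, "y": 10, "z": 0, "ax": 0, "ay": 0, "az": 0},
    {"gripper": 5, "x": 0, "y": 20, "z": 0, "ax": 0, "ay": 0, "az": 0},
    {"gripper": 5, "x": 0, "y": 28, "z": 0, "ax": 0, "ay": 0, "az": 0},
    {"gripper": 5, "x": 0, "y": 30, "z": 0, "ax": 0, "ay": 0, "az": 0},
    {"gripper": 5, "x": 0, "y": 30, "z": 0, "ax": 0, "ay": 0, "az": 0},
  ],
)

```text
t: 14.9
ee_pos: [0.4869, 0.1436, 0.0489]
eef_rot: [-0.018, 1.0, 0.0, 0.0]
wrist_force: [-0.7, -0.5, 7.3]
finger_gap: 0.0182
finger_force: 49.7
```

jog_arm(
  plan=[
    {"gripper": 5, "x": 0, "y": 1, "z": 0, "ax": 0, "ay": 0, "az": 0},
    {"gripper": 5, "x": 0, "y": 2, "z": 0, "ax": 0, "ay": 0, "az": 0},
  ],
)

```text
t: 15.15
ee_pos: [0.4869, 0.1442, 0.049]
eef_rot: [-0.017, 1.0, -0.001, 0.0]
wrist_force: [-2.0, -7.1, 6.3]
finger_gap: 0.0181
finger_force: 49.8
```

jog_arm(
  plan=[
    {"gripper": 5, "x": 0, "y": 1, "z": 0, "ax": 0, "ay": 0, "az": 0},
    {"gripper": 5, "x": 0, "y": 2, "z": 0, "ax": 0, "ay": 0, "az": 0},
  ],
)

```text
t: 15.4
ee_pos: [0.4868, 0.146, 0.0489]
eef_rot: [-0.017, 1.0, -0.001, 0.0]
wrist_force: [-2.5, -6.3, 6.9]
finger_gap: 0.0182
finger_force: 49.8
```

jog_arm(
  plan=[
    {"gripper": 5, "x": 0, "y": 1, "z": 0, "ax": 0, "ay": 0, "az": 0},
    {"gripper": 5, "x": 0, "y": 2, "z": 0, "ax": 0, "ay": 0, "az": 0},
  ],
)

```text
t: 15.65
ee_pos: [0.4867, 0.1492, 0.049]
eef_rot: [-0.017, 1.0, -0.0, 0.0]
wrist_force: [-1.9, -0.2, 5.8]
finger_gap: 0.0184
finger_force: 49.7
```

jog_arm(
  plan=[
    {"gripper": 5, "x": 0, "y": 1, "z": 0, "ax": 0, "ay": 0, "az": 0},
    {"gripper": 5, "x": 0, "y": 1.5, "z": 0, "ax": 0, "ay": 0, "az": 0},
  ],
)

```text
t: 15.9
ee_pos: [0.4866, 0.1511, 0.049]
eef_rot: [-0.018, 1.0, 0.0, 0.0]
wrist_force: [-2.0, 0.3, 5.8]
finger_gap: 0.0184
finger_force: 49.7
```

```bash
cat >> h.py <<'E'
def bedy():
    p=np.array(ctrl.get_state()["ee_pos"]); return (p[:2]-[.6064,.0225])@[-.0357,.9994]+.165
E
python3 - <<'E'
from h import *
to(); print("q by tcp",bedy())
E
```

```text
t 15.9 pos [0.4866 0.1511 0.049 ] z [ 0.001  0.    -1.   ] gap 0.0184 F [-2.   0.3  5.8] az -0.0004
q by tcp 0.29784055450991676
```

jog_arm(
  plan=[
    {"gripper": 5, "x": 0, "y": 1, "z": 0, "ax": 0, "ay": 0, "az": 0},
    {"gripper": 5, "x": 0, "y": 1, "z": 0, "ax": 0, "ay": 0, "az": 0},
  ],
)

```text
t: 16.15
ee_pos: [0.4866, 0.1517, 0.049]
eef_rot: [-0.018, 1.0, -0.0, 0.0]
wrist_force: [-1.7, -2.2, 6.2]
finger_gap: 0.0184
finger_force: 49.7
```

jog_arm(
  plan=[
    {"gripper": 5, "x": 0, "y": 1, "z": 0, "ax": 0, "ay": 0, "az": 0},
    {"gripper": 5, "x": 0, "y": 1, "z": 0, "ax": 0, "ay": 0, "az": 0},
  ],
)

```text
t: 16.4
ee_pos: [0.4866, 0.1518, 0.049]
eef_rot: [-0.017, 1.0, -0.001, 0.0]
wrist_force: [-1.9, -5.3, 6.7]
finger_gap: 0.0183
finger_force: 49.7
```

```bash
python3 - <<'E'
from h import *
to(); print("q by tcp",bedy())
s,P=snap("top","top5")
def edge(P):
    B=np.stack([(P[...,:2]-[.6064,.0225])@[.9994,.0357],(P[...,:2]-[.6064,.0225])@[-.0357,.9994],P[...,2]],-1)
    m=(abs(B[...,0])<.07)&(abs(B[...,1]-.1)<.09)&(B[...,2]>.036)&(B[...,2]<.048); v=B[m]
    return np.percentile(v[:,1],[1,3,5]).round(4)
print(edge(np.load("pics/top4.npy")),edge(P))
E
```

```text
t 16.4 pos [0.4866 0.1518 0.049 ] z [ 0.    -0.002 -1.   ] gap 0.0183 F [-1.9 -5.3  6.7] az -0.0011
q by tcp 0.298513804392292
[0.0584 0.0592 0.0599] [0.0954 0.0959 0.0966]
```

jog_arm(
  plan=[
    {"gripper": 5, "x": 0, "y": -0.8, "z": 0, "ax": 0, "ay": 0, "az": 0},
    {"gripper": 5, "x": 0, "y": -0.8, "z": 0, "ax": 0, "ay": 0, "az": 0},
    {"gripper": 5, "x": 0, "y": -0.8, "z": 0, "ax": 0, "ay": 0, "az": 0},
  ],
)

```text
t: 16.82
ee_pos: [0.4866, 0.1517, 0.049]
eef_rot: [-0.017, 1.0, -0.0, 0.0]
wrist_force: [-1.4, -1.5, 5.6]
finger_gap: 0.0183
finger_force: 49.7
```

jog_arm(
  plan=[
    {"gripper": 5, "x": 0, "y": -0.8, "z": 0, "ax": 0, "ay": 0, "az": 0},
    {"gripper": 5, "x": 0, "y": -0.8, "z": 0, "ax": 0, "ay": 0, "az": 0},
    {"gripper": 5, "x": 0, "y": -0.8, "z": 0, "ax": 0, "ay": 0, "az": 0},
  ],
)

```text
t: 17.2
ee_pos: [0.4866, 0.1516, 0.049]
eef_rot: [-0.018, 1.0, 0.0, 0.0]
wrist_force: [-1.4, -0.6, 6.2]
finger_gap: 0.0182
finger_force: 49.6
```

jog_arm(
  plan=[
    {"gripper": 5, "x": 0, "y": 0.4, "z": 0, "ax": 0, "ay": 0, "az": 0},
    {"gripper": 5, "x": 0, "y": 0.4, "z": 0, "ax": 0, "ay": 0, "az": 0},
    {"gripper": 5, "x": 0, "y": 0.4, "z": 0, "ax": 0, "ay": 0, "az": 0},
    {"gripper": 5, "x": 0, "y": 0.4, "z": 0, "ax": 0, "ay": 0, "az": 0},
  ],
)

```text
t: 17.7
ee_pos: [0.4866, 0.1516, 0.049]
eef_rot: [-0.018, 1.0, -0.0, 0.0]
wrist_force: [-0.7, -1.8, 6.3]
finger_gap: 0.0187
finger_force: 49.7
```

```bash
python3 - <<'E'
from h import *
to(); print("q by tcp",bedy(),ctrl.get_state()["finger_force"])
E=[]
for i in range(3):
    s,P=snap("top",f"t6{i}")
    B=np.stack([(P[...,:2]-[.6064,.0225])@[.9994,.0357],(P[...,:2]-[.6064,.0225])@[-.0357,.9994],P[...,2]],-1)
    m=(abs(B[...,0])<.07)&(abs(B[...,1]-.1)<.09)&(B[...,2]>.036)&(B[...,2]<.048); E.append(np.percentile(B[m][:,1],[1,3,5]))
print(np.mean(E,0))
s,P=snap("scene","scene3")
cv2.imwrite("pics/sc3.png",cv2.resize(s["img"][170:330,220:400,::-1],None,fx=3.5,fy=3.5,interpolation=cv2.INTER_CUBIC))
to()
E
```

```text
t 17.7 pos [0.4866 0.1516 0.049 ] z [ 0.001 -0.    -1.   ] gap 0.0187 F [-0.7 -1.8  6.3] az -0.0006
q by tcp 0.29833475609785387 49.69182908535004
[0.09533887 0.09586774 0.09633283]
t 17.9 pos [0.4866 0.1516 0.049 ] z [ 0.001 -0.    -1.   ] gap 0.0184 F [-1.7 -1.2  6.9] az -0.0006
```

View pics/sc3.png

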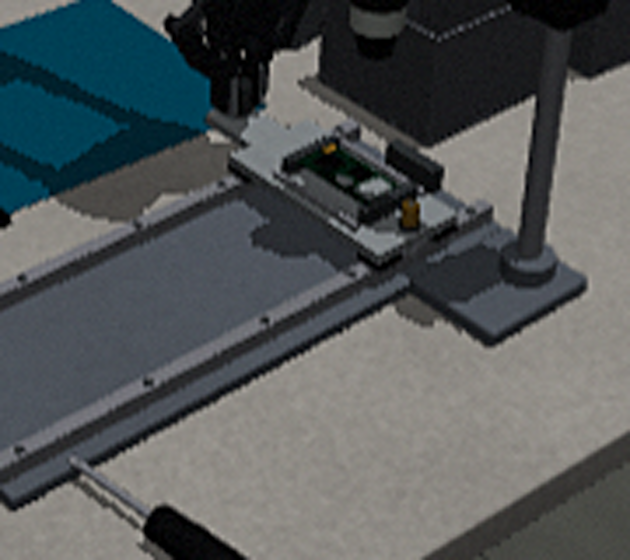

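The trace shows the click. Drag built to about 7 N, then the carriage was drawn in to TCP y≈0.1517. It then held there under up to ±1.6 mm of commanded offset. The top-view edge puts it at about 0.300, with 50 N of grip.

```bash
python3 -c "
from station import ctrl
print(ctrl.close_job())"
```

```text
the job is handed in; nothing more can be done
None
```

The job is handed in: both paper balls are in the scrap bin, and the carriage sits in the notch (about 0.300 m by the top camera) with the knob held at about 50 N; no verdict came back on hand-in.

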